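# Find the loose bolt of the frame clamp and hold its cap open

### The arm

A 6-joint arm with a two-finger parallel gripper is mounted at the origin on a cart in front of the work surface, level with it; the furniture and walls round the work are solid. World frame = base frame: x ahead of the robot, y to its left, z up, the work surface at z = 0. Lengths are in m, angles in rad, forces in N, time in s.
With the tool pointing down it reaches from about 0.4 to 0.825 m from the base axis. Payload 7 kg.
Tool frame: the origin (TCP) lies at the very end of the fingers, on their centre line; the grasp point (between the pads) lies 19 mm behind it; y points along the fingers, z is the direction in which the jaws open and shut, and the axes are right-handed (so a half turn about y gives the same grasp; the last joint's range is limited). The gripper opens to 88 mm and grips with 3 to 60 N. Pads are 19 mm wide; open, the fingers measure 130 mm over their backs; the gripper's body (78 mm by 193 mm) begins 47 mm behind the grasp point.
Start: joints at [1.408, 0.359, 0.012, 0, -1.224, -0.288], TCP at [0.294, 0.608, 0.227] pointing down, gripper open.
Joint ranges: [-3.07, 3.07], [-1.43, 2.12], [-1.02, 1.25], [-3.03, 1.67], [-3.05, -0], [-3.03, 3.03]. Speed limits (rad/s): [2.39, 2.39, 3.01, 3.14, 3.14, 3.14].

### API

Orientations are given as [roll, pitch, yaw] about the fixed x, y, z axes, in that order (R = Rz(yaw) Ry(pitch) Rx(roll)).
In Python, from station import get_state, grab_frame, job_done, regions_of gives the robot as it stands.
- The arm moves only by the tool drive_tool, never from a script. Its argument "rows" is a list of rows, each a list of 3 entries, a list of its own where there are three numbers: the shift along the world's x, y, z as a fraction of full scale, then the turn about the world's z as a fraction of full scale, then the opening, from 0 (shut) to 1 (fully open). A call has 1 to 12 rows; each row is the pose to reach, as a shift and turn from the pose commanded when the call began; what a row does not reach only later rows make up. Full scale, the value 1, is 30 cm for a shift and 90 degrees for a turn. A row lasts 1/10 s, in which the tool goes at most 50 mm and 8.59 degrees, less where a joint would pass 70% of its speed; a pose out of reach is approached as far as the arm can. A call with a number of a shift or a turn outside -1 to 1 is refused whole. A call with a gripper value outside its range is refused whole. The fingers move at their own pace and stop on an object; "newtons" is the grip in N (left out, the last holds). Time passes only in rows, so rows that repeat a pose let the fingers close. It gives the time, the measured TCP pose, the force and the opening at its end, in the units of the state.
- get_state(): the state, without advancing time (a new reading comes with each control period).
- grab_frame(name): name is "scene" or "top" or "wrist"; returns a dict with "img" (400x640x3 uint8, blue, green, red), "fx", "fy", "cx", "cy" (pixels), "T" (4x4, takes a point from camera to world coordinates); the wrist camera has in their place "hand_eye" (4x4, takes a point from camera to tool coordinates, whose origin is the TCP and whose axes are the tool frame's). Camera axes: x right, y down, z forward; pixel columns grow to the right and rows downward; lengths in m; the calibration is good to about 2 mm. A picture is of the moment at which its call begins: read the wrist's pose just before it. There is no depth.
- job_done(): hands the job in, once; it reports no verdict.
Trained networks look in a picture, given as the dict that the camera call returned (one of the last four; its "shot" number tells which), for a name from the list of things; names that differ only in an ending like _2 or _b are one class to them, and where a whole thing is asked for, a point or a joint stands for the part that bears it (a point fixed in the world has none). Each returns a list of dicts, best first, with "confidence" (0 to 1); they miss things now and then, are a little off and sometimes report something else, mostly with a low value. They report only what shows in the picture. A call takes as long as a camera call.
- regions_of(picture, thing): "pixels" (400x640 bool, what is visible of it) and "box" ([left, top, right, bottom] in pixels, round what is visible of it).
The state is a dict: "t": time; "q": joint angles; "qd": joint speeds; "joint_efforts": joint torques, N m; "eef_pos": TCP position; "ee_rot": TCP orientation; "force": force on the tool from outside, world axes, zero at the start; "moment": the same for the moment, N m; "width": finger opening in m.
Only numpy, scipy, OpenCV 4.12 (cv2) and the standard library are available. Lean on these libraries where they do the work, as an engineer would, in place of code of your own. Each camera call takes 0.05 s, during which the arm holds its last target. There are 200 camera calls.

### The job

Work the screen-frame clamp once by pressing its treadle right down to the stop and letting it come back up, then tap the three bolt heads from left to right with the gripper to find the one that is loose: it sinks under the push, the other two do not give. Then lift the hinged cap behind the loose bolt by its tab to about 45 degrees, so that its lock nut can be reached, and finish there, still holding the cap open with the gripper. Leave the other two caps shut and do not push the things lying round the clamp away.

Things in the scene. Friction and masses are not known exactly. Their poses are not given: they have to be found in the camera images.
- clamp_base: frame clamp: aluminium plate on the table, 190 x 440 x 12 mm, fixed. Origin on the table; x points away from the robot (turned up to 0.25 rad), y left, z up. It reaches 95 mm either way in x, y -280 to +160 mm. Bolt stations at x 0, y about +100, 0, -100 mm; treadle at y -220 mm; a steel jaw bar, top 33 mm above the table (45 mm with the treadle down), along x +83 mm
- treadle (a joint): treadle angle, rad: 0 = up, 0.28 = down at its stop. Grey plate 125 x 66 mm at the clamp's right end, ribbed rubber pad at its front; hinged at its far end (50 mm behind the clamp's origin in x, 34 mm above the table), the front rises towards the robot and goes down when pressed. about 3 N on the pad starts it, 6 N reaches the stop; it springs back up and lifts the jaw bar while down
- treadle_pad (a point): middle of the top face of the treadle's rubber pad (62 x 56 mm); about 70 mm above the table when up and about 44 mm when down, 85 to 92 mm in front of the treadle's hinge
- station_1: bolt station 1: grey block 140 x 56 mm, fixed on the clamp's plate, axes parallel to the clamp's, origin under its middle, 12 mm above the table. Which one stands left, middle or right varies. It carries bolt_1 at x -56 mm (boss 28 mm high) and behind it an open pocket (walls 30 mm high) with a lock nut, closed by cap_1
- bolt_1: steel hexagon bolt head of station 1, 23 mm across corners, 14 mm high; origin: middle of its flat top, 66 mm above the table, z up. A tight bolt does not give; the loose one looks the same but sinks 8 mm to a stop under a light push (over about 2 N) and stays down
- cap_1 (a joint): opening angle of the cap of station 1, rad: 0 = shut, 1.4 = stop, fully open; a weak spring and its weight shut it when let go (1 to 2 N at the tab lift it). Dark steel plate 68 x 52 x 5 mm, hinged at its far edge about the station's y axis; its front edge rises and swings away from the robot
- cap_1_tab (a point): middle of the upright tab at the front edge of cap 1: 12 mm thick (along y), 20 mm wide (along x), round top; this point lies 24 mm above the cap plate's upper face and 14 mm below the tab's top; shut, it is 7 mm in front of the station's origin in x and 73 mm above the table
- cap_1_hinge (a point): middle of the hinge line of cap 1, 60 mm behind the tab and 27 mm lower when shut
- station_2: bolt station 2: grey block 140 x 56 mm, fixed on the clamp's plate, axes parallel to the clamp's, origin under its middle, 12 mm above the table. Which one stands left, middle or right varies. It carries bolt_2 at x -56 mm (boss 28 mm high) and behind it an open pocket (walls 30 mm high) with a lock nut, closed by cap_2
- bolt_2: steel hexagon bolt head of station 2, 23 mm across corners, 14 mm high; origin: middle of its flat top, 66 mm above the table, z up. A tight bolt does not give; the loose one looks the same but sinks 8 mm to a stop under a light push (over about 2 N) and stays down
- cap_2 (a joint): opening angle of the cap of station 2, rad: 0 = shut, 1.4 = stop, fully open; a weak spring and its weight shut it when let go (1 to 2 N at the tab lift it). Dark steel plate 68 x 52 x 5 mm, hinged at its far edge about the station's y axis; its front edge rises and swings away from the robot
- cap_2_tab (a point): middle of the upright tab at the front edge of cap 2: 12 mm thick (along y), 20 mm wide (along x), round top; this point lies 24 mm above the cap plate's upper face and 14 mm below the tab's top; shut, it is 7 mm in front of the station's origin in x and 73 mm above the table
- cap_2_hinge (a point): middle of the hinge line of cap 2, 60 mm behind the tab and 27 mm lower when shut
- station_3: bolt station 3: grey block 140 x 56 mm, fixed on the clamp's plate, axes parallel to the clamp's, origin under its middle, 12 mm above the table. Which one stands left, middle or right varies. It carries bolt_3 at x -56 mm (boss 28 mm high) and behind it an open pocket (walls 30 mm high) with a lock nut, closed by cap_3
- bolt_3: steel hexagon bolt head of station 3, 23 mm across corners, 14 mm high; origin: middle of its flat top, 66 mm above the table, z up. A tight bolt does not give; the loose one looks the same but sinks 8 mm to a stop under a light push (over about 2 N) and stays down
- cap_3 (a joint): opening angle of the cap of station 3, rad: 0 = shut, 1.4 = stop, fully open; a weak spring and its weight shut it when let go (1 to 2 N at the tab lift it). Dark steel plate 68 x 52 x 5 mm, hinged at its far edge about the station's y axis; its front edge rises and swings away from the robot
- cap_3_tab (a point): middle of the upright tab at the front edge of cap 3: 12 mm thick (along y), 20 mm wide (along x), round top; this point lies 24 mm above the cap plate's upper face and 14 mm below the tab's top; shut, it is 7 mm in front of the station's origin in x and 73 mm above the table
- cap_3_hinge (a point): middle of the hinge line of cap 3, 60 mm behind the tab and 27 mm lower when shut
- spanner_13: bystander: flat open-ended spanner, 25 x 147 x 6 mm, lying in front of the clamp; origin under its middle
- star_knob: bystander: black star knob, 40 x 39 x 22 mm, lying in front of the clamp; origin under its middle
- tally_counter: bystander: round tally counter, 52 x 46 x 21 mm, left of the clamp; origin under its middle
- masking_roll: bystander: roll of masking tape lying flat, 104 x 102 x 25 mm, left of the clamp; origin under its middle
- the_squeegee: bystander: hand squeegee with wooden grip, 75 x 170 x 26 mm, right of the clamp; origin under its middle

How it is judged:
By the outcome, as a careful person would: the job done as asked, in the order asked, and still so for the second after the job is handed in, while the arm keeps its last pose, push and grip.
It also fails if it takes over 53 s, if anything falls off the work surface, if the arm or the gripper's body presses on something with over 40 N, if the wrist force passes 120 N, or if a joint passes its speed limit or range.

## Working session

There is one attempt and no reset: what is moved stays moved. The work goes in short steps, Python scripts to look and compute and a tool call to move; the robot and the scene stay as the last step left them, time stands still between calls to the robot, and variables do not carry over. Pictures are saved under pics/ and viewed, about 8 in all and at most 12, crops included, and the job is handed in when it is done.

Besides the shell and the picture viewer there is one more tool, called after "Call:" in YAML: its name, and indented under it one key for each argument. drive_tool: Moves the arm, as the interface text tells. Its arguments: {"type":"object","properties":{"rows":{"type":"array"},"newtons":{"type":"number"}},"required":["rows"]}

```bash
mkdir -p pics; ls; python3 - <<'E'
from station import *
import cv2,numpy as np
s=get_state();print({k:np.round(v,3).tolist() for k,v in s.items()})
for n in("scene","top"):
    p=grab_frame(n);cv2.imwrite(f"pics/{n}0.png",p["img"]);print(n,p["fx"],p["fy"],p["cx"],p["cy"],np.round(p["T"],4).tolist())
    for t in("clamp_base","treadle","treadle_pad","bolt_1","cap_1","station_1","cap_1_tab"):
        for r in regions_of(p,t)[:4]:
            ys,xs=np.nonzero(r["pixels"]);print(t,round(r["confidence"],2),r["box"],xs.mean().round(1),ys.mean().round(1),len(xs))
E
```

```text
pics
{'t': 0.0, 'q': [1.408, 0.359, 0.011, -0.0, -1.224, -0.288], 'qd': [0.001, 0.0, -0.0, 0.0, 0.002, 0.0], 'joint_efforts': [0.001, -58.271, 29.306, 6.997, 0.007, -0.0], 'eef_pos': [0.294, 0.607, 0.226], 'ee_rot': [-1.569, 0.0, 2.691], 'force': [0.228, -0.509, 1.0], 'moment': [-0.012, 0.009, 0.039], 'width': 0.088}
scene 457.73858495323964 457.73858495323964 315.9604327898992 198.15506597837046 [[0.6209, -0.5327, 0.575, -0.2389], [-0.7838, -0.4141, 0.4628, -0.6058], [-0.0084, -0.7381, -0.6747, 0.9476], [0.0, 0.0, 0.0, 1.0]]
clamp_base 0.76 [255.4, 152.4, 402.9, 267.9] 340.6 219.7 4400
treadle 0.65 [335.3, 210.0, 382.3, 238.4] 360.1 225.0 690
treadle_pad 0.9 [336.0, 213.5, 380.9, 238.8] 359.5 225.3 689
bolt_1 0.47 [315.4, 201.7, 324.2, 214.9] 316.6 208.3 54
bolt_1 0.37 [273.1, 173.7, 279.4, 179.3] 276.1 175.8 29
bolt_1 0.28 [323.1, 188.2, 349.6, 210.5] 336.0 198.9 342
cap_1 0.74 [298.9, 177.5, 325.8, 193.9] 314.7 183.2 298
cap_1 0.7 [281.7, 161.6, 308.5, 180.6] 293.9 168.1 276
cap_1 0.69 [321.4, 187.8, 350.5, 213.1] 335.6 199.0 334
station_1 0.76 [286.6, 178.3, 328.9, 209.6] 308.3 1
[... 459 characters left out ...]
mp_base 0.44 [282.6, 166.6, 302.9, 199.4] 292.5 185.0 511
treadle 0.72 [354.1, 183.4, 385.2, 234.9] 368.0 208.0 1092
treadle_pad 0.9 [355.7, 183.2, 386.3, 234.5] 368.3 207.7 1106
bolt_1 0.57 [240.3, 224.3, 292.0, 243.4] 265.5 232.8 174
bolt_1 0.53 [285.8, 210.0, 290.6, 213.1] 286.9 210.9 22
cap_1 0.98 [280.2, 170.4, 303.5, 199.0] 292.5 184.5 497
cap_1 0.88 [247.1, 164.8, 267.3, 193.8] 258.7 178.8 469
cap_1 0.77 [314.2, 176.4, 337.9, 207.9] 325.8 191.5 436
station_1 0.83 [276.8, 168.0, 308.1, 222.0] 291.4 194.9 993
station_1 0.81 [309.6, 178.3, 341.0, 224.9] 323.8 200.9 947
station_1 0.57 [240.1, 166.0, 274.6, 215.8] 257.7 188.8 1048
cap_1_tab 0.58 [314.7, 175.0, 338.4, 205.1] 325.5 191.4 481
```

```bash
python3 - <<'E'
import cv2
a=cv2.imread("pics/top0.png")[130:270,200:400];cv2.imwrite("pics/topc.png",cv2.resize(a,None,fx=4,fy=4,interpolation=cv2.INTER_CUBIC))
E
```

```text
(no output)
```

View pics/topc.png

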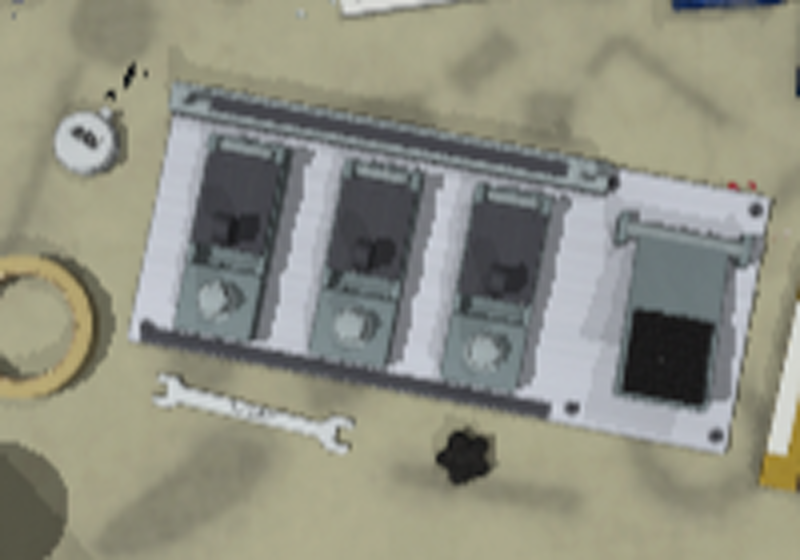

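The picture shows three stations with bolts at about (255.5,204.5), (288.8,211.3) and (321.8,217.5) px. The pad is at (366.8,219.3), and the spanner and star knob lie in front.

```bash
cat > h.py <<'E'
from station import *
import cv2,numpy as np
def ray(p,T,uv,z):
    d=T[:3,:3]@np.array([(uv[0]-p["cx"])/p["fx"],(uv[1]-p["cy"])/p["fy"],1.]);o=T[:3,3]
    return o+d*(z-o[2])/d[2]
def proj(p,T,X):
    c=np.linalg.inv(T)@np.append(X,1);return np.array([p["fx"]*c[0]/c[2]+p["cx"],p["fy"]*c[1]/c[2]+p["cy"]])
from scipy.spatial.transform import Rotation as R
def wristT(p,s):
    T=np.eye(4);T[:3,:3]=R.from_euler("xyz",s["ee_rot"]).as_matrix();T[:3,3]=s["eef_pos"];return T@np.array(p["hand_eye"])
E
python3 - <<'E'
from h import *
p=grab_frame("top");T=np.array(p["T"])
for n,uv,z in(("b",(255.5,204.5),.066),("b",(288.75,211.25),.066),("b",(321.75,217.5),.066),("pad",(366.75,219.25),.070),("tab",(260,186),.087),("tab",(294.5,192.5),.087),("tab",(328,198.7),.087),("cFR",(382,242.5),.012),("cBL",(243.5,151),.012),("cFL",(233.5,214.5),.012),("cBR",(392.5,179),.012),("knob",(316,244),.02)):
    print(n,ray(p,T,uv,z).round(4))
E
```

```text
b [0.5272 0.1578 0.066 ]
b [0.5085 0.0663 0.066 ]
b [ 0.4913 -0.0243  0.066 ]
pad [ 0.4863 -0.1472  0.07  ]
tab [0.576  0.1427 0.087 ]
tab [0.5583 0.0494 0.087 ]
tab [ 0.5414 -0.041   0.087 ]
cFR [ 0.4209 -0.1977  0.012 ]
cBL [0.6869 0.2032 0.012 ]
cFL [0.5017 0.2297 0.012 ]
cBR [ 0.6044 -0.2304  0.012 ]
knob [ 0.4171 -0.0082  0.02  ]
```

Call:
drive_tool:
  rows:
    - [[0.06, -0.13, 0], 0.03, 0]
    - [[0.12, -0.26, 0], 0.06, 0]
    - [[0.18, -0.4, 0], 0.09, 0]
    - [[0.24, -0.53, 0], 0.12, 0]
    - [[0.3, -0.67, 0], 0.14, 0]
    - [[0.36, -0.8, 0], 0.167, 0]
    - [[0.4, -0.93, 0], 0.167, 0]
    - [[0.43, -1, 0], 0.167, 0]
    - [[0.43, -1, 0], 0.167, 0]
  newtons: 20

```text
t: 1.75
eef_pos: [0.4238, 0.3051, 0.2271]
ee_rot: [-1.571, 0.0, 2.95]
force: [0.0, -0.2, 0.0]
width: 0.0212
```

Call:
drive_tool:
  rows:
    - [[0.03, -0.13, 0], 0, 0]
    - [[0.06, -0.26, 0], 0, 0]
    - [[0.09, -0.4, 0], 0, 0]
    - [[0.12, -0.53, 0], 0, 0]
    - [[0.15, -0.67, 0], 0, 0]
    - [[0.17, -0.8, 0], 0, 0]
    - [[0.18, -0.93, 0], 0, 0]
    - [[0.18, -1, 0], 0, 0]
    - [[0.18, -1, 0], 0, 0]
    - [[0.18, -1, 0], 0, 0]

```text
t: 2.75
eef_pos: [0.4773, 0.0076, 0.2267]
ee_rot: [-1.571, 0.0, 2.952]
force: [-0.8, 0.4, -0.8]
width: 0.0003
```

```bash
python3 - <<'E'
from h import *
s=get_state();print({k:np.round(v,3).tolist() for k,v in s.items()})
p=grab_frame("wrist");T=wristT(p,s);cv2.imwrite("pics/w1.png",p["img"]);print(T.round(3).tolist(),p["fx"])
for n,X in(("padm",(.4863,-.1472,.07)),("bR",(.4913,-.0243,.066)),("bM",(.5085,.0663,.066))):print(n,proj(p,T,X).round(1))
E
```

```text
{'t': 2.75, 'q': [0.429, 0.028, -0.408, -0.0, -1.135, 0.952], 'qd': [0.022, 0.001, 0.002, -0.002, -0.001, -0.002], 'joint_efforts': [-0.816, -30.774, 28.206, 6.698, 0.05, 0.086], 'eef_pos': [0.477, 0.008, 0.227], 'ee_rot': [-1.571, 0.0, 2.952], 'force': [-0.807, 0.357, -0.813], 'moment': [-0.016, 0.007, -0.004], 'width': 0.0}
[[-0.189, -0.937, -0.292, 0.555], [-0.982, 0.181, 0.055, -0.008], [0.002, 0.297, -0.955, 0.385], [0.0, 0.0, 0.0, 1.0]] 358.0109049184166
padm [491.4 137.3]
bR [351.7 157.2]
bM [249.4 157.6]
```

View pics/w1.png

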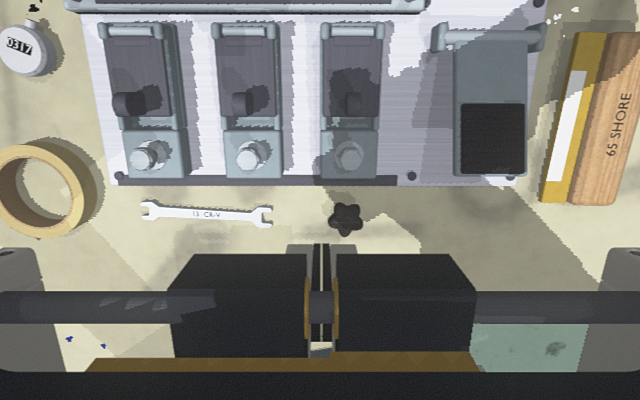

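The wrist image agrees with the top-camera positions: pad at (493,139), bolts at (152,155), (250,156) and (349,157). Next I move above the pad and press in stages.

Call:
drive_tool:
  rows:
    - [[0.01, -0.13, -0.05], 0, 0]
    - [[0.02, -0.26, -0.15], 0, 0]
    - [[0.02, -0.39, -0.25], 0, 0]
    - [[0.02, -0.517, -0.35], 0, 0]
    - [[0.02, -0.517, -0.42], 0, 0]
    - [[0.02, -0.517, -0.45], 0, 0]
    - [[0.02, -0.517, -0.48], 0, 0]
    - [[0.02, -0.517, -0.5], 0, 0]
    - [[0.02, -0.517, -0.5], 0, 0]

```text
t: 3.7
eef_pos: [0.4834, -0.1466, 0.0766]
ee_rot: [-1.571, 0.0, 2.955]
force: [0.0, 0.2, -0.3]
width: 0.0005
```

Call:
drive_tool:
  rows:
    - [[0, 0, -0.02], 0, 0]
    - [[0, 0, -0.04], 0, 0]
    - [[0, 0, -0.06], 0, 0]
    - [[0, 0, -0.07], 0, 0]
    - [[0, 0, -0.08], 0, 0]
    - [[0, 0, -0.085], 0, 0]
    - [[0, 0, -0.09], 0, 0]
    - [[0, 0, -0.095], 0, 0]
    - [[0, 0, -0.095], 0, 0]
    - [[0, 0, -0.095], 0, 0]

```text
t: 4.7
eef_pos: [0.4824, -0.1477, 0.0479]
ee_rot: [-1.571, -0.001, 2.953]
force: [-4.5, 0.7, 6.0]
width: -0.0001
```

Call:
drive_tool:
  rows:
    - [[0, 0, -0.005], 0, 0]
    - [[0, 0, -0.01], 0, 0]
    - [[0, 0, -0.013], 0, 0]
    - [[0, 0, -0.013], 0, 0]
    - [[0, 0, -0.013], 0, 0]

```text
t: 5.2
eef_pos: [0.4821, -0.1476, 0.0441]
ee_rot: [-1.57, -0.002, 2.953]
force: [-4.7, 2.2, 7.4]
width: 0.0006
```

Call:
drive_tool:
  rows:
    - [[0, 0, -0.004], 0, 0]
    - [[0, 0, -0.008], 0, 0]
    - [[0, 0, -0.012], 0, 0]
    - [[0, 0, -0.012], 0, 0]
    - [[0, 0, -0.012], 0, 0]

```text
t: 5.7
eef_pos: [0.4822, -0.1477, 0.043]
ee_rot: [-1.57, -0.001, 2.954]
force: [-14.9, 7.1, 39.0]
width: 0.0002
```

The force rose to 39 N with the tip stopped at z 0.043, so the treadle is on its stop. Now I release it and travel to the left bolt.

Call:
drive_tool:
  rows:
    - [[0, 0, 0.03], 0, 0]
    - [[0, 0, 0.07], 0, 0]
    - [[0, 0, 0.11], 0, 0]
    - [[0, 0, 0.2], 0, 0]
    - [[0, 0, 0.3], 0, 0]
    - [[0, 0, 0.35], 0, 0]
    - [[0, 0, 0.35], 0, 0]
    - [[0, 0, 0.35], 0, 0]
    - [[0, 0, 0.35], 0, 0]

```text
t: 6.6
eef_pos: [0.4822, -0.1475, 0.1446]
ee_rot: [-1.571, -0.002, 2.953]
force: [0.3, -0.4, -0.8]
width: 0.0007
```

```bash
python3 - <<'E'
from h import *
p=grab_frame("scene");cv2.imwrite("pics/s2.png",np.hstack([cv2.resize(i[140:280,250:410],None,fx=2.4,fy=2.4,interpolation=cv2.INTER_CUBIC) for i in(cv2.imread("pics/scene0.png"),p["img"])]))
E
```

Call:
drive_tool:
  rows:
    - [[0.02, 0.1, 0], 0, 0]
    - [[0.04, 0.24, 0], 0, 0]
    - [[0.06, 0.38, 0], 0, 0]
    - [[0.08, 0.52, 0], 0, 0]
    - [[0.1, 0.66, 0], 0, 0]
    - [[0.12, 0.8, 0], 0, 0]
    - [[0.14, 0.92, 0], 0, 0]
    - [[0.147, 1, 0], 0, 0]
    - [[0.147, 1, 0], 0, 0]
    - [[0.147, 1, 0], 0, 0]

```text
t: 7.65
eef_pos: [0.5265, 0.1526, 0.1444]
ee_rot: [-1.569, -0.002, 2.954]
force: [0.9, 0.3, -0.8]
width: 0.0005
```

View pics/s2.png

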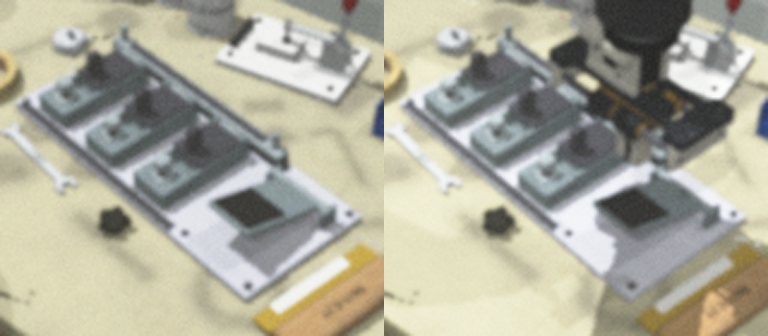

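The treadle has come back up (right half, pad at about (630,205)), matching the start picture. Next I tap the left bolt.

Call:
drive_tool:
  rows:
    - [[0, 0.017, -0.05], 0, 0]
    - [[0, 0.017, -0.12], 0, 0]
    - [[0, 0.017, -0.18], 0, 0]
    - [[0, 0.017, -0.22], 0, 0]
    - [[0, 0.017, -0.245], 0, 0]
    - [[0, 0.017, -0.255], 0, 0]
    - [[0, 0.017, -0.265], 0, 0]
    - [[0, 0.017, -0.272], 0, 0]
    - [[0, 0.017, -0.272], 0, 0]
    - [[0, 0.017, -0.272], 0, 0]

```text
t: 8.65
eef_pos: [0.5276, 0.1575, 0.0662]
ee_rot: [-1.571, 0.002, 2.954]
force: [-6.1, -1.7, 14.0]
width: 0.0005
```

Left bolt is tight: 14 N with the tip held at z 0.066. Now the middle one.

Call:
drive_tool:
  rows:
    - [[0, 0, 0.05], 0, 0]
    - [[0, 0, 0.12], 0, 0]
    - [[-0.01, -0.05, 0.15], 0, 0]
    - [[-0.03, -0.15, 0.15], 0, 0]
    - [[-0.05, -0.25, 0.15], 0, 0]
    - [[-0.062, -0.305, 0.14], 0, 0]
    - [[-0.062, -0.305, 0.08], 0, 0]
    - [[-0.062, -0.305, 0.04], 0, 0]
    - [[-0.062, -0.305, 0.02], 0, 0]
    - [[-0.062, -0.305, 0.01], 0, 0]
    - [[-0.062, -0.305, 0], 0, 0]
    - [[-0.062, -0.305, 0], 0, 0]

```text
t: 9.85
eef_pos: [0.5087, 0.0664, 0.0638]
ee_rot: [-1.571, -0.0, 2.954]
force: [0.1, -0.4, -0.6]
width: 0.0004
```

Call:
drive_tool:
  rows:
    - [[0, 0, -0.01], 0, 0]
    - [[0, 0, -0.018], 0, 0]
    - [[0, 0, -0.022], 0, 0]
    - [[0, 0, -0.027], 0, 0]
    - [[0, 0, -0.027], 0, 0]

```text
t: 10.35
eef_pos: [0.5092, 0.0664, 0.0581]
ee_rot: [-1.572, 0.002, 2.954]
force: [-8.2, 1.9, 24.7]
width: 0.0002
```

The middle bolt sank to z 0.058, so it is the loose one. I still tap the right bolt.

Call:
drive_tool:
  rows:
    - [[0, 0, 0.06], 0, 0]
    - [[0, 0, 0.13], 0, 0]
    - [[-0.01, -0.05, 0.18], 0, 0]
    - [[-0.03, -0.15, 0.18], 0, 0]
    - [[-0.045, -0.25, 0.18], 0, 0]
    - [[-0.057, -0.302, 0.17], 0, 0]
    - [[-0.057, -0.302, 0.11], 0, 0]
    - [[-0.057, -0.302, 0.065], 0, 0]
    - [[-0.057, -0.302, 0.045], 0, 0]
    - [[-0.057, -0.302, 0.035], 0, 0]
    - [[-0.057, -0.302, 0.027], 0, 0]
    - [[-0.057, -0.302, 0.027], 0, 0]

```text
t: 11.55
eef_pos: [0.4911, -0.0247, 0.0661]
ee_rot: [-1.57, -0.0, 2.954]
force: [-11.7, 1.3, 26.4]
width: 0.0007
```

Right bolt is tight (26 N, held at z 0.066). Now I back off and look at the middle cap's tab with the wrist camera.

Call:
drive_tool:
  rows:
    - [[0, 0, 0.06], 0, 0]
    - [[0, 0, 0.15], 0, 0.2]
    - [[-0.02, 0.05, 0.25], 0, 0.4]
    - [[-0.04, 0.12, 0.35], 0, 0.5]
    - [[-0.06, 0.2, 0.42], 0, 0.5]
    - [[-0.06, 0.27, 0.467], 0, 0.5]
    - [[-0.06, 0.27, 0.467], 0, 0.5]
    - [[-0.06, 0.27, 0.467], 0, 0.5]
    - [[-0.06, 0.27, 0.467], 0, 0.5]

```text
t: 12.45
eef_pos: [0.4731, 0.0561, 0.2035]
ee_rot: [-1.57, -0.001, 2.953]
force: [0.0, -0.7, -0.7]
width: 0.0438
```

```bash
python3 - <<'E'
from h import *
s=get_state();print(s["eef_pos"],s["ee_rot"],s["width"])
p=grab_frame("wrist");T=wristT(p,s);im=p["img"]
for r in regions_of(p,"cap_1_tab")[:4]:print(r["confidence"],r["box"])
yaw=-.19
for X in((.5566,.057,.087),(.5085,.0663,.058)):
    u=proj(p,T,X);print(u);cv2.circle(im,tuple(np.int32(u.round())),1,(0,0,255),-1)
cv2.imwrite("pics/w3.png",cv2.resize(im[0:230,200:450],None,fx=2.6,fy=2.6,interpolation=cv2.INTER_CUBIC))
E
```

```text
[0.47306898 0.05608785 0.2035323 ] [-1.57025137e+00 -8.89028345e-04  2.95307805e+00] 0.04380456418486457
0.88 [379.5, 0.0, 447.9, 101.3]
0.63 [172.3, 195.0, 314.7, 221.3]
[296.93335018  84.20484413]
[300.11156522 145.08564994]
```

View pics/w3.png

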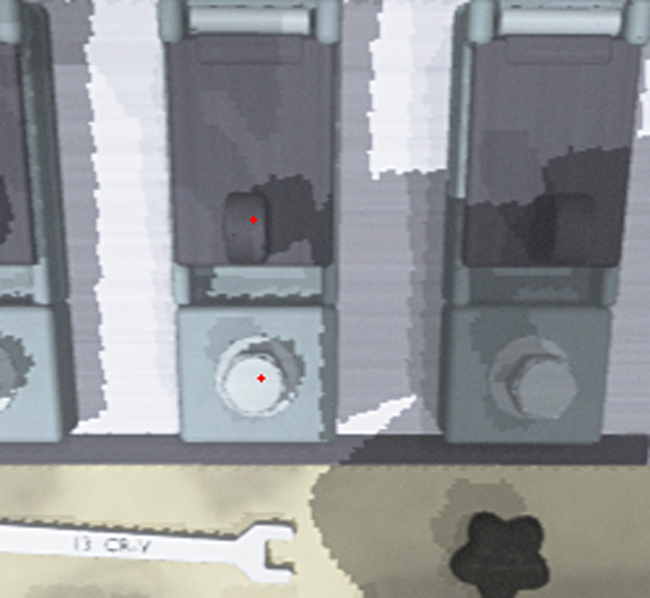

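The picture shows the middle tab at crop (246,226), about 2 mm from my prediction. The middle bolt is visibly sunk, and the caps are square to the gripper. I descend over the tab.

Call:
drive_tool:
  rows:
    - [[0.1, 0.005, 0], 0, 0.5]
    - [[0.2, 0.005, 0], 0, 0.5]
    - [[0.26, 0.005, -0.05], 0, 0.5]
    - [[0.277, 0.005, -0.12], 0, 0.5]
    - [[0.277, 0.005, -0.22], 0, 0.5]
    - [[0.277, 0.005, -0.31], 0, 0.5]
    - [[0.277, 0.005, -0.39], 0, 0.5]
    - [[0.277, 0.005, -0.45], 0, 0.5]
    - [[0.277, 0.005, -0.48], 0, 0.5]
    - [[0.277, 0.005, -0.49], 0, 0.5]
    - [[0.277, 0.005, -0.49], 0, 0.5]

```text
t: 13.65
eef_pos: [0.5567, 0.0577, 0.057]
ee_rot: [-1.57, -0.0, 2.953]
force: [-0.1, 0.4, 0.5]
width: 0.0436
```

Call:
drive_tool:
  rows:
    - [[0, 0, 0], 0, 0.3]
    - [[0, 0, 0], 0, 0.1]
    - [[0, 0, 0], 0, 0]
    - [[0, 0, 0], 0, 0]
    - [[0, 0, 0], 0, 0]
    - [[0, 0, 0], 0, 0]
    - [[0, 0, 0], 0, 0]
  newtons: 12

```text
t: 14.35
eef_pos: [0.5573, 0.0602, 0.0576]
ee_rot: [-1.574, 0.002, 2.954]
force: [-2.6, 11.2, 0.9]
width: 0.0121
```

The tab is held (width 12.1 mm), with an 11 N side force. I relieve that in y and follow the arc to about 20 degrees first.

Call:
drive_tool:
  rows:
    - [[0, 0.006, 0], 0, 0]
    - [[0, 0.012, 0], 0, 0]
    - [[0.005, 0.011, 0.009], 0, 0]
    - [[0.01, 0.01, 0.017], 0, 0]
    - [[0.015, 0.01, 0.025], 0, 0]
    - [[0.02, 0.009, 0.033], 0, 0]
    - [[0.026, 0.008, 0.041], 0, 0]
    - [[0.032, 0.007, 0.048], 0, 0]
    - [[0.039, 0.006, 0.055], 0, 0]
    - [[0.046, 0.004, 0.062], 0, 0]
    - [[0.046, 0.004, 0.062], 0, 0]

```text
t: 15.45
eef_pos: [0.5689, 0.0583, 0.0756]
ee_rot: [-1.569, -0.003, 2.953]
force: [-5.9, -4.4, 1.4]
width: 0.0119
```

Call:
drive_tool:
  rows:
    - [[0.007, -0.001, 0.007], 0, 0]
    - [[0.015, -0.002, 0.013], 0, 0]
    - [[0.022, -0.004, 0.019], 0, 0]
    - [[0.03, -0.005, 0.024], 0, 0]
    - [[0.038, -0.007, 0.029], 0, 0]
    - [[0.047, -0.008, 0.034], 0, 0]
    - [[0.055, -0.01, 0.039], 0, 0]
    - [[0.064, -0.012, 0.043], 0, 0]
    - [[0.073, -0.013, 0.047], 0, 0]
    - [[0.082, -0.015, 0.05], 0, 0]
    - [[0.082, -0.015, 0.05], 0, 0]
    - [[0.082, -0.015, 0.05], 0, 0]

```text
t: 16.65
eef_pos: [0.5937, 0.0536, 0.0908]
ee_rot: [-1.569, -0.002, 2.953]
force: [-5.2, -5.7, 1.4]
width: 0.0117
```

```bash
python3 - <<'E'
from h import *
s=get_state();print(s["eef_pos"],s["force"],s["width"])
p=grab_frame("scene");a=p["img"][140:250,240:400]
w=grab_frame("wrist")
cv2.imwrite("pics/s4.png",np.vstack([cv2.resize(a,(640,440),interpolation=cv2.INTER_CUBIC)]))
cv2.imwrite("pics/w4.png",w["img"])
E
```

```text
[0.5937178  0.05363351 0.09082865] [-5.19405281 -5.74956857  1.41651412] 0.011722405030738355
```

View pics/s4.png

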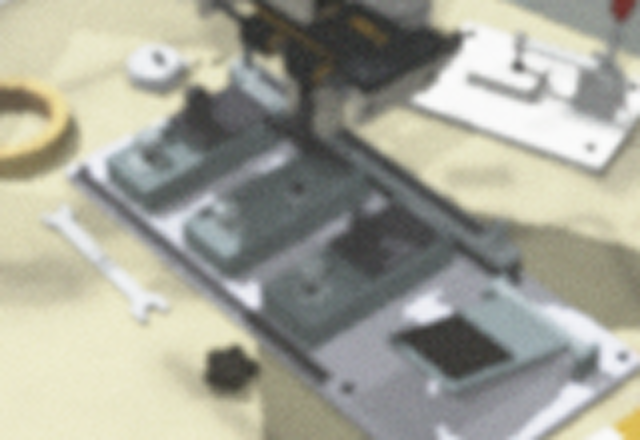

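View pics/w4.png

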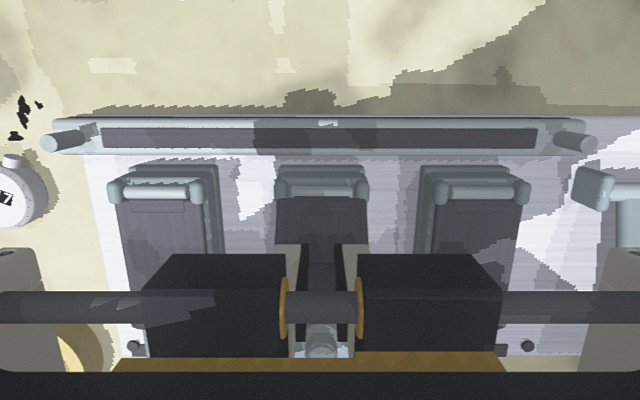

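The middle cap is open with its nut exposed, at about 43.5 degrees by the chord of the measured arc. The other caps are shut and the bystanders in view are in place. I make a small nudge to centre the angle and ease the side force.

Call:
drive_tool:
  rows:
    - [[0.003, -0.003, 0.001], 0, 0]
    - [[0.006, -0.005, 0.002], 0, 0]
    - [[0.006, -0.005, 0.002], 0, 0]
    - [[0.006, -0.005, 0.002], 0, 0]
    - [[0.006, -0.005, 0.002], 0, 0]
    - [[0.006, -0.005, 0.002], 0, 0]
    - [[0.006, -0.005, 0.002], 0, 0]
    - [[0.006, -0.005, 0.002], 0, 0]

```text
t: 17.55
eef_pos: [0.5962, 0.053, 0.0916]
ee_rot: [-1.57, -0.001, 2.953]
force: [-5.1, -1.4, 2.4]
width: 0.0119
```

```bash
python3 - <<'E'
from h import *
s=get_state();d=s["eef_pos"]-np.array([.5573,.0602,.0576]);print(s["t"],s["eef_pos"],s["force"],s["width"],"angle",np.degrees(2*np.arcsin(np.linalg.norm(d)/.1346)))
a=cv2.imread("pics/top0.png");p=grab_frame("top")
for n in("spanner_13","star_knob","tally_counter","masking_roll","the_squeegee"):
    r=regions_of(p,n)[:1]
    print(n,[(x["confidence"],x["box"]) for x in r])
cv2.imwrite("pics/t5.png",np.vstack([x[130:270,170:430] for x in(a,p["img"])]).repeat(2,0).repeat(2,1))
E
```

```text
17.55 [0.59620569 0.05303985 0.09163163] [-5.11203278 -1.3537614   2.42840645] 0.011898807807924556 angle 45.62166996811964
spanner_13 [(0.7, [241.1, 219.1, 290.4, 247.7])]
star_knob [(0.68, [309.5, 234.4, 319.5, 248.3])]
tally_counter [(0.54, [285.7, 207.6, 294.8, 215.9])]
masking_roll [(0.6, [210.2, 205.5, 223.8, 227.3])]
the_squeegee [(0.96, [386.7, 194.3, 426.3, 256.9])]
```

View pics/t5.png

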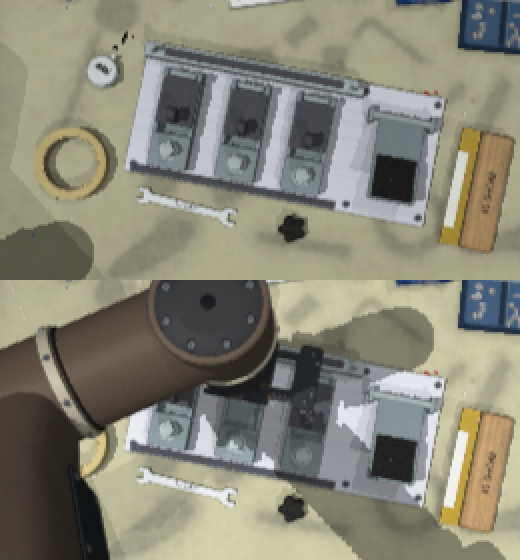

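The spanner, knob, squeegee and the visible part of the tape roll are unmoved, and the treadle is up. The cap is at about 45 degrees and held, so I hand in.

```bash
python3 -c "
from station import *
print(job_done())"
```

```text
the job is handed in; nothing more can be done
None
```

The job is done and handed in at about 17.6 s on the robot's clock, with the gripper still holding the middle cap open.

- **Treadle:** I pressed it down to its stop, where the tip held at z 43 mm with 39 N. I then released it, and the pictures show it back up.
- **Bolts, tapped left to right:**

| Bolt | Result | Tip height under push | Force |
|---|---|---|---|
| Left | tight | 66 mm | 14 N |
| Middle | loose, sank 8 mm | 58 mm | 25 N at its stop |
| Right | tight | 66 mm | 26 N |

- **Cap:** The middle cap is lifted by its tab to about 45 degrees. The arc of the tip gives 45.6 degrees, good to a degree or two. The grip reads 11.9 mm, matching the 12 mm tab.
- **Surroundings:** The left and right caps look shut. The spanner, star knob and squeegee have not moved.
- **What the last look could not show:** In the last top view the arm hid the tally counter and part of the tape roll. The detector's box for the counter there was a false hit. The previous scene picture showed both where they started.

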